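# Heft two parts cases and load the full one into the tote

### The job

Two closed grey parts cases look alike but one is full and one is nearly empty: lift the case with the square knob clear of its mat and set it back there, then lift the one with the long bar, to feel which is heavier. Stand the heavier case in the empty middle bay of the blue tote, in front of the sliding backstop, and push it gently along the bay, in contact with the backstop, until the backstop is fully home against its stop. The lighter case must end standing on its own mat; do not drop or tip a case, do not ram the backstop (stay under 25 N), and leave everything else where it is.

Things in the scene. Friction and masses are not known exactly. Their poses are not given: they have to be found in the camera images.
- case_knob: Grey closed plastic case with small steel latches, 74 x 74 mm, 58 mm high to its flat lid; black SQUARE KNOB 26 x 26 mm amid the lid, 30 mm high (top at 88 mm, sides square to the case). Origin: centre of underside, z up. Loose; a part sealed inside may rattle 2 mm. One of the two cases weighs about 0.3 kg, the other about 0.8 kg; which one varies and cannot be seen.
- case_bar: Grey closed plastic case with small steel latches, 74 x 74 mm, 58 mm high to its flat lid; black BAR 56 mm long (along the case's x) and 16 mm wide (along its y) in the middle of the lid, 30 mm high (top at 88 mm). Origin: centre of the underside, z up. Loose; the other of the two cases.
- mat_knob: Flat black rubber mat 110 x 110 x 2 mm, fixed, on which the knob case starts, at its centre. Origin: centre of the underside.
- mat_bar: Flat black rubber mat 110 x 110 x 2 mm, fixed, on which the bar case starts, at its centre. Origin: centre of the underside.
- tote: Shallow blue divided tote, fixed, 224 x 236 mm, walls 50 mm high, 4 mm thick. The middle bay runs along the tote's x, is 78 mm wide (y -39 to +39), begins at x = -100 mm and is empty but for the backstop. Columns of compartments 71 mm wide with black housings flank it. Origin: centre of underside; x away from the robot at yaw 0, z up.
- bay_floor: Blue floor plate of the middle bay, 200 x 78 x 6 mm; a case stands on its top, 6 mm above the table. Origin: centre of its underside, the same point as the tote's.
- backstop: Upright aluminium plate across the bay, 12 x 74 mm, top 49 mm above the table, on rods into a fixed block behind it. Slides only along the tote's +x, stiffly (5 N, plus a case's own friction), stays where left, and after 20 to 40 mm meets a hard, delicate stop, unseen, short of the block: push under 25 N. Origin: mid-thickness, 6 mm above the table; a case pushes its face at x = -6 mm.
- housing_1: Black round plastic housing, 52 mm wide, 50 mm high, loose in a side compartment; leave alone. Origin: centre of the underside.
- housing_2: The same, in another compartment; leave alone.
- housing_3: The same, in another compartment; leave alone.
- tape_roll: Cardboard tape core, 100 mm across, 45 mm high; leave alone. Origin: centre of the underside.
- carton: Small cardboard carton 90 x 120 x 70 mm; leave alone. Origin: centre of the underside.
- screwdriver: Screwdriver lying on the table; leave alone.
- marker: Black marker pen 130 mm long, 12 mm thick, lying on the table; leave alone.
Not all that is in view belongs to the job. What is shaped like the case_bar but green is not meant.

How it is judged:
By the outcome, as a careful person would: the job done as asked, in the order asked, and still so for the second after the job is handed in, with the robot touching nothing.
It also fails if it takes over 72 s, if anything falls off the work surface, if the arm or the gripper's body presses on something with over 40 N, if the wrist force passes 120 N, or if a joint passes its speed limit or range.

### The arm

A 6-joint arm with a two-finger parallel gripper is mounted at the origin on the work surface. World frame = base frame: x ahead of the robot, y to its left, z up, the work surface at z = 0. Lengths are in m, angles in rad, forces in N, time in s.
With the tool pointing down it reaches from about 0.425 to 0.95 m from the base axis. Payload 3.5 kg.
Tool frame: the origin (TCP) lies between the finger pads; the fingertips stand 22 mm ahead of it and the grasp point (between the pads) lies 3 mm ahead of it (ctrl.nose_length is the z of the fingertips in the tool frame, in m); z points along the fingers, y is the line along which they close (so a half turn about z gives the same grasp; the last joint's range is limited). The gripper opens to 85 mm and grips with 20 to 120 N. Pads are 22 mm wide; open, the fingers measure 114 mm over their backs; the gripper's body (76 mm by 85 mm) begins 54 mm behind the grasp point. The pads swing forward as they close: fully open they stand 13 mm farther back than shut.
Start: joints at [-1.427, 0.286, 1.577, -0, 1.279, -0.15], TCP at [0.195, -0.646, 0.253] pointing down, gripper open.
Joint ranges: [-2.77, 2.77], [-0.9, 2.22], [0.21, 2.48], [-1.53, 4.67], [0.24, 2.81], [-2.84, 2.84]. Speed limits (rad/s): [2.79, 2.79, 3.14, 3.14, 3.14, 3.14].

### API

Orientations are given as a unit quaternion [x, y, z, w].
In Python, from plant import ctrl gives the robot as it stands. The module is installed in compiled form; this text tells all that it offers.
- The arm moves only by the tool send_rows, never from a script. Its argument "rows" is text: rows parted by semicolons, each of 7 numbers parted by spaces: the turn, a rotation vector about the tool's x, y, z in degrees, then the shift along the tool's x, y, z in mm, then the opening, from -1 (shut) to 1 (fully open). A call has 1 to 8 rows; each row is the pose to reach, as a shift and turn from the pose commanded when the call began, along the tool's axes at that moment; what a row does not reach only later rows make up. A row lasts 1/8 s, in which the tool goes at most 62.5 mm and 10.7 degrees, less where a joint would pass 70% of its speed; a pose out of reach is approached as far as the arm can. A call with a gripper value outside its range is refused whole. The fingers move at their own pace and stop on an object; "grip_force" is the grip in N (left out, the last holds). Time passes only in rows, so rows that repeat a pose let the fingers close. It gives the time, the measured TCP pose, the force, the opening and the grip force at its end, in the units of the state.
- ctrl.get_state(): the state, without advancing time (a new reading comes with each control period).
- ctrl.read_camera(name): name is "side" or "top" or "wrist"; returns a dict with "color" (420x560x3 uint8, red, green, blue), "fx", "fy", "cx", "cy" (pixels), "extrinsics" (4x4, takes a point from world to camera coordinates). Camera axes: x right, y down, z forward; pixel columns grow to the right and rows downward; lengths in m; the calibration is good to about 2 mm. The wrist camera is an equidistant fisheye: a pixel r from the principal point sees the ray r / f radians off the axis. A picture is of the moment at which its call begins. There is no depth.
- ctrl.sign_off(): hands the job in; it is judged then, once.
Trained networks look in a picture, given as the dict that the camera call returned (one of the last four; its "shot" number tells which), for a name from the list of things; names that differ only in an ending like _2 or _b are one class to them, and where a whole thing is asked for, a point or a joint stands for the part that bears it (a point fixed in the world has none). Each returns a list of dicts, best first, with "p" (0 to 1); they miss things now and then, are a little off and sometimes report something else, mostly with a low value. They report only what shows in the picture. A call takes as long as a camera call. They do not tell look-alikes from the thing itself.
- ctrl.look_for(picture, target): "position" ([x, y, z] in m, in the coordinates of the camera as it stood for that picture, good to about 4 mm: the middle of the surface that is visible of it).
The state is a dict: "time": time; "qpos": joint angles; "dq": joint speeds; "joint_efforts": joint torques, N m; "eef_pos": TCP position; "tcp_rot": TCP orientation; "contact_force": force on the tool from outside, world axes, zero at the start; "wrist_torque": the same for the moment, N m; "opening": opening from 0.0 (shut) to 1.0 (fully open); "finger_force": force on a finger pad.
Only numpy, scipy, OpenCV 4.12 (cv2) and the standard library are available. Lean on these libraries where they do the work, as an engineer would, in place of code of your own. Each camera call takes 0.05 s, during which the arm holds its last target. There are 200 camera calls.

## Working session

There is one attempt and no reset: what is moved stays moved. The work goes in short steps, Python scripts to look and compute and a tool call to move; the robot and the scene stay as the last step left them, time stands still between calls to the robot, and variables do not carry over. Pictures are saved under pics/ and viewed, at most 10 in all, crops included, and the job is handed in when it is done.

Besides the shell and the picture viewer there is one more tool, called after ">>>" as name(argument=value, ...), one argument or row to a line, values as JSON. send_rows: Moves the arm, as the interface text tells. Its arguments: {"type":"object","properties":{"rows":{"type":"string"},"grip_force":{"type":"number"}},"required":["rows"]}

```bash
mkdir -p pics; cat > h.py <<'E'
import numpy as np, cv2
from plant import ctrl
from scipy.spatial.transform import Rotation as R
def shot(n,save=None):
    p=ctrl.read_camera(n)
    if save: cv2.imwrite('pics/'+save,p['color'][:,:,::-1])
    return p
def w(p,pos):
    E=np.array(p['extrinsics']); return E[:3,:3].T@(np.array(pos)-E[:3,3])
def px(p,P):
    E=np.array(p['extrinsics']); c=E[:3,:3]@np.array(P)+E[:3,3]
    return p['fx']*c[0]/c[2]+p['cx'],p['fy']*c[1]/c[2]+p['cy']
def ray(p,u,v,fish=False):
    E=np.array(p['extrinsics']); x=(u-p['cx'])/p['fx'];y=(v-p['cy'])/p['fy']
    if fish:
        r=np.hypot(x,y); d=np.array([np.sin(r)*x/r,np.sin(r)*y/r,np.cos(r)])
    else: d=np.array([x,y,1.])
    return -E[:3,:3].T@E[:3,3], E[:3,:3].T@d
def atz(p,u,v,z,fish=False):
    o,d=ray(p,u,v,fish); return o+d*(z-o[2])/d[2]
def tri(*rays):
    A=0;b=0
    for o,d in rays:
        d=d/np.linalg.norm(d);M=np.eye(3)-np.outer(d,d);A=A+M;b=b+M@o
    return np.linalg.solve(A,b)
def rows(P,yaw=None):
    s=ctrl.get_state();r=R.from_quat(s['tcp_rot']);return r.inv().apply(np.array(P)-s['eef_pos'])*1000
E
python3 - <<'E'
from h import *
s=ctrl.get_state();print(s['eef_pos'],R.from_quat(s['tcp_rot']).as_matrix().round(3),s['contact_force'],ctrl.nose_length)
for n in('top','side'):
    p=shot(n,n+'0.png');E=np.array(p['extrinsics']);print(n,(-E[:3,:3].T@E[:3,3]).round(3),p['fx'])
    for t in('case_knob','case_bar','mat_knob','mat_bar','tote','bay_floor','backstop'):
        for d in ctrl.look_for(p,t)[:3]:
            P=w(p,d['position']);print(n,t,round(d['p'],2),P.round(3),np.round(px(p,P)))
E
```

```text
[ 0.19542286 -0.64544763  0.25192421] [[ 0.957  0.29  -0.   ]
 [ 0.29  -0.957  0.002]
 [ 0.    -0.002 -1.   ]] [-0.51047878 -0.20847547  0.57477886] 0.022
top [ 3.370e-01 -1.000e-03  1.324e+00] 526.0200072925767
top case_knob 0.75 [0.546 0.274 0.062] [164. 193.]
top case_bar 0.96 [ 0.295 -0.424  0.057] [455. 296.]
top case_bar 0.95 [ 0.397 -0.304  0.057] [403. 254.]
top case_bar 0.83 [ 0.538 -0.275  0.061] [390. 195.]
top mat_knob 0.66 [0.528 0.251 0.002] [178. 204.]
top mat_bar 0.76 [ 0.531 -0.264  0.002] [380. 202.]
top tote 0.78 [ 0.563 -0.052  0.01 ] [297. 189.]
top tote 0.55 [ 0.603 -0.118  0.057] [325. 170.]
top bay_floor 0.62 [ 0.542 -0.043  0.007] [294. 198.]
top bay_floor 0.37 [0.516 0.036 0.054] [262. 205.]
top backstop 0.6 [ 0.59  -0.049  0.039] [296. 176.]
side [0.397 0.753 0.68 ] 403.6414351593912
side case_knob 0.7 [0.541 0.302 0.062] [240. 305.]
side case_bar 0.87 [ 0.341 -0.094  0.055] [351. 191.]
side case_bar 0.69 [ 0.296 -0.413  0.048] [366. 135.]
side case_bar 0.67 [ 0.4   -0.284  0.054] [332. 151.]
side mat_knob 0.65 [ 0.525  0.313 -0.002] [249. 331.]
side mat_bar 0.72 [ 0.543 -0.254  0.007] [283. 166.]
side tote 0.68 [ 0.562 -0.029  0.036] [262. 205.]
side bay_floor 0.72 [ 0.54  -0.261  0.064] [284. 149.]
side bay_floor 0.62 [ 0.538 -0.071  0.007] [274. 204.]
```

View pics/top0.png

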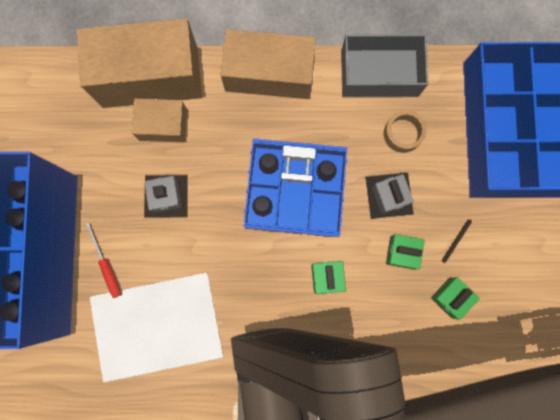

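View pics/side0.png

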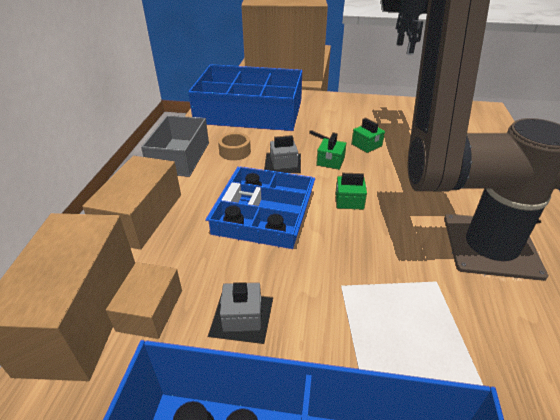

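The top view shows the knob case at (162,193) on its mat, the tote centred at about (297,188), and its backstop at (297,178). Bar-shaped candidates are grey (393,192) and green (407,251), (456,298) and (329,277). The grey one on a mat fits the description, since green is excluded. The side view agrees: knob case at (240,305), grey bar case at (284,150).

```bash
python3 - <<'E'
from h import *
p=shot('top');c=p['color'][130:245,135:420,::-1]
cv2.imwrite('pics/crop1.png',cv2.resize(c,None,fx=2.8,fy=2.8,interpolation=cv2.INTER_CUBIC))
# move to over knob for a wrist look
s=ctrl.get_state();print(rows([0.50,0.24,0.30]),rows([0.5,-0.1,0.36]), s['qpos'])
E
```

```text
[ 548.05374618 -759.90320116  -46.67590973] [ 449.59165696 -434.47256223 -106.67687832] [-1.42700492e+00  2.86292567e-01  1.57670828e+00 -1.23631744e-05
  1.27859640e+00 -1.50006030e-01]
```

View pics/crop1.png

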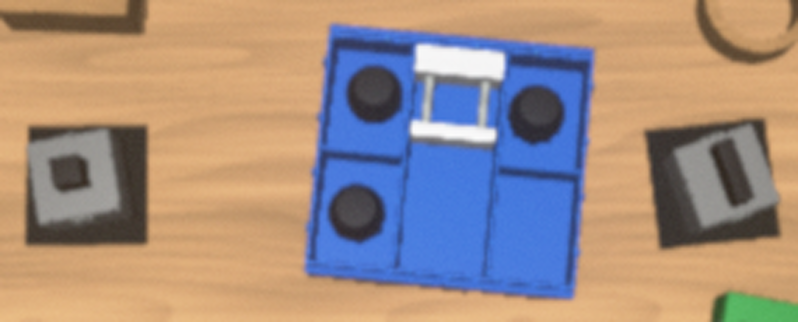

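The crop confirms that the grey bar case at crop (728,172) is case_bar and that the knob case is at (72,175). The tote is turned about -5.5° and its middle bay is empty. I'm moving over the tote for a wrist look.

>>> send_rows(
  rows="0 0 22 450 -434 -107 1;0 0 22 450 -434 -107 1;0 0 22 450 -434 -107 1;0 0 22 450 -434 -107 1;0 0 22 450 -434 -107 1;0 0 22 450 -434 -107 1;0 0 22 450 -434 -107 1;0 0 22 450 -434 -107 1",
)

```text
time: 1.85
eef_pos: [0.4366, -0.214, 0.3384]
tcp_rot: [0.999, -0.045, 0.001, 0.0]
contact_force: [1.2, 0.3, -0.0]
opening: 0.995
finger_force: 0.0
```

```bash
python3 - <<'E'
from h import *
s=ctrl.get_state();print(s['time'],s['eef_pos'],R.from_quat(s['tcp_rot']).as_euler('ZYX',degrees=True),s['dq'].round(2) if hasattr(s['dq'],'round') else s['dq'])
print(rows([0.48,-0.10,0.36]))
p=shot('wrist','wr1.png');E=np.array(p['extrinsics']);print((-E[:3,:3].T@E[:3,3]).round(3),E[:3,:3].round(2),p['fx'])
for t in('case_knob','case_bar','mat_knob','mat_bar','tote','bay_floor','backstop'):
        for d in ctrl.look_for(p,t)[:3]:
            P=w(p,d['position']);print(t,round(d['p'],2),P.round(3))
E
```

```text
1.85 [ 0.43656932 -0.21401125  0.33844695] [-5.18440039e+00 -6.73292435e-02  1.79959560e+02] [ 1.01 -0.05 -0.11  0.    0.16  1.  ]
[  32.97608901 -117.45408006  -21.59722037]
[ 0.507 -0.221  0.46 ] [[-0.09 -1.   -0.  ]
 [-0.96  0.09  0.28]
 [-0.27  0.03 -0.96]] 325.19226210127806
case_knob 0.82 [0.546 0.248 0.03 ]
case_knob 0.62 [ 0.561 -0.056  0.019]
case_knob 0.6 [ 0.59  -0.054  0.052]
case_bar 0.94 [ 0.409 -0.309  0.062]
case_bar 0.73 [ 0.307 -0.419  0.059]
case_bar 0.7 [ 0.355 -0.132  0.059]
mat_knob 0.84 [0.539 0.24  0.001]
mat_bar 0.9 [ 0.537 -0.258  0.004]
tote 0.79 [ 0.561 -0.057  0.02 ]
bay_floor 0.86 [ 0.535 -0.035  0.002]
bay_floor 0.26 [0.623 0.017 0.05 ]
backstop 0.58 [ 0.59  -0.052  0.049]
```

View pics/wr1.png

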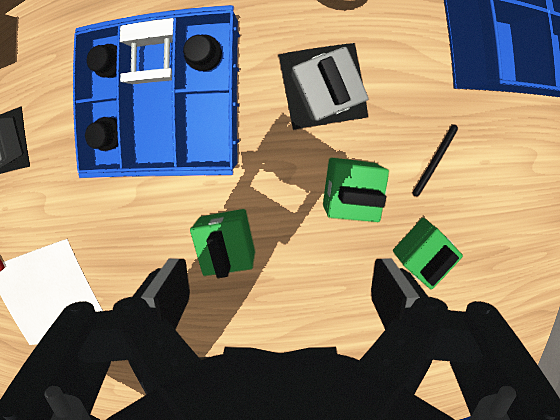

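The wrist view shows the grey bar case at (325,80) on its mat, the tote centred at (157,90) with a clear middle bay, the backstop at (145,75), and three green decoys. Next I'll go over the knob case.

```bash
python3 - <<'E'
from h import *
print(rows([0.47,0.23,0.30]))
E
```

```text
[  -6.68156293 -448.29675029   37.2907753 ]
```

>>> send_rows(
  rows="0 0 0 -7 -448 37 1;0 0 0 -7 -448 37 1;0 0 0 -7 -448 37 1;0 0 0 -7 -448 37 1;0 0 0 -7 -448 37 1;0 0 0 -7 -448 37 1;0 0 0 -7 -448 37 1;0 0 0 -7 -448 37 1",
)

```text
time: 3.25
eef_pos: [0.4693, 0.2326, 0.2995]
tcp_rot: [0.999, -0.044, -0.001, 0.0]
contact_force: [0.2, -1.8, 0.1]
opening: 1.002
finger_force: 0.0
```

```bash
python3 - <<'E'
from h import *
s=ctrl.get_state();print(s['time'],s['eef_pos'],R.from_quat(s['tcp_rot']).as_euler('ZYX',degrees=True),s['dq'])
p=shot('wrist');E=np.array(p['extrinsics']);print((-E[:3,:3].T@E[:3,3]).round(3),p['cx'],p['cy'])
for t in('case_knob','mat_knob','bay_floor','backstop'):
        for d in ctrl.look_for(p,t)[:2]:
            P=w(p,d['position']);print(t,round(d['p'],2),P.round(3))
im=p['color'][:,:,::-1]
q=im[0:260,100:460]
cv2.imwrite('pics/wr2.png',cv2.resize(q,None,fx=2.2,fy=2.2,interpolation=cv2.INTER_CUBIC))
E
```

```text
3.25 [0.4692688  0.23264483 0.29953477] [-5.04646832e+00  1.15042510e-01  1.79980843e+02] [ 0.12609175  0.09472211 -0.08074455 -0.03062643 -0.01389757  0.15612628]
[0.54  0.226 0.421] 279.80975924877424 207.28855439917044
case_knob 0.55 [0.549 0.283 0.06 ]
mat_knob 0.67 [0.554 0.252 0.005]
bay_floor 0.98 [ 0.532 -0.054  0.002]
backstop 0.75 [ 0.587 -0.05   0.043]
backstop 0.65 [0.385 0.432 0.015]
```

View pics/wr2.png

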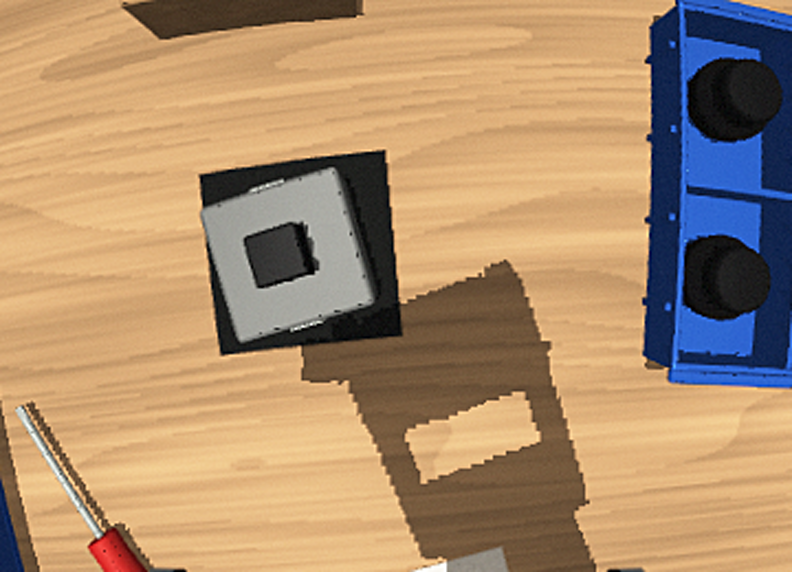

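The crop shows knob top corners at about (244,237), (298,223), (310,272) and (257,288), lid corners at (202,210)…(378,303), and mat corners at (200,175)…(401,334). The tote is on the right.

```bash
python3 - <<'E'
from h import *
p=shot('wrist');t=shot('top')
def q(C,z,n):
    P=np.array([atz(p,100+u/2.2-.3,v/2.2-.3,z,True) for u,v in C])
    # edge yaw
    e=P[1]-P[0]; f=P[2]-P[3]; g=P[0]-P[3];h=P[1]-P[2]
    print(n,P.mean(0).round(4),[round(np.linalg.norm(a)*1000,1) for a in(e,f,g,h)],[round(np.degrees(np.arctan2(a[1],a[0])),1) for a in (e,f,g,h)])
    return P
K=q([(244,237),(298,223),(310,272),(257,288)],.09,'knob')
q([(202,210),(335,168),(378,303),(241,342)],.06,'lid')
q([(200,175),(386,151),(401,334),(221,354)],.002,'mat')
print(px(t,K.mean(0)))
print(tri(ray(t,160.0,191.4),ray(p,100+277/2.2,255/2.2,True)))
E
```

```text
knob [0.5472 0.2768 0.09  ] [np.float64(26.1), np.float64(26.0), np.float64(24.9), np.float64(23.6)] [np.float64(-82.9), np.float64(-80.1), np.float64(8.0), np.float64(7.7)]
lid [0.547  0.2764 0.06  ] [np.float64(70.9), np.float64(73.3), np.float64(71.7), np.float64(72.1)] [np.float64(-80.1), np.float64(-80.3), np.float64(9.9), np.float64(11.8)]
mat [0.5488 0.2777 0.002 ] [np.float64(110.3), np.float64(108.8), np.float64(109.1), np.float64(108.4)] [np.float64(-90.1), np.float64(-89.7), np.float64(0.1), np.float64(-0.7)]
(np.float64(160.1109455568224), np.float64(190.4737945585686))
[0.5467643  0.27866136 0.08033933]
```

```bash
cat >> h.py <<'E'
def go(P,yaw):
    s=ctrl.get_state();r=R.from_quat(s['tcp_rot']);T=R.from_euler('Z',yaw,degrees=True)*R.from_euler('x',180,degrees=True)
    print('turn',(r.inv()*T).as_rotvec(degrees=True).round(1),'shift',rows(P).round(1),'at',np.round(s['eef_pos'],4),'t',s['time'])
E
python3 -c "
from h import *
go([.5475,.277,.15],9.5);go([.5475,.277,.086],9.5)"
```

```text
turn [  0.   -0.  -14.8] shift [ 72.9 -54.7 150.9] at [0.4698 0.2293 0.3009] t 3.6
turn [  0.   -0.  -14.8] shift [ 72.9 -54.7 214.9] at [0.4698 0.2293 0.3009] t 3.6
```

>>> send_rows(
  rows="0 0 -14.8 73 -55 140 1;0 0 -14.8 73 -55 140 1;0 0 -14.8 73 -55 140 1;0 0 -14.8 73 -55 140 1;0 0 -14.8 73 -55 170 1;0 0 -14.8 73 -55 195 1;0 0 -14.8 73 -55 214 1;0 0 -14.8 73 -55 214 1",
  grip_force=50,
)

```text
time: 4.6
eef_pos: [0.5464, 0.2784, 0.0864]
tcp_rot: [0.996, 0.084, -0.001, 0.0]
contact_force: [-0.3, 0.1, 0.5]
opening: 1.003
finger_force: 0.0
```

```bash
python3 -c "
from h import *
s=ctrl.get_state();print(s['contact_force'],s['opening'])
go([.5475,.277,.086],9.5)
p=shot('wrist','wr3.png')"
```

```text
[-0.34311071  0.10638466  0.53909827] 1.0027134419774477
turn [0.  0.1 0.1] shift [0.8 1.6 0.4] at [0.5464 0.2784 0.0864] t 4.6
```

View pics/wr3.png

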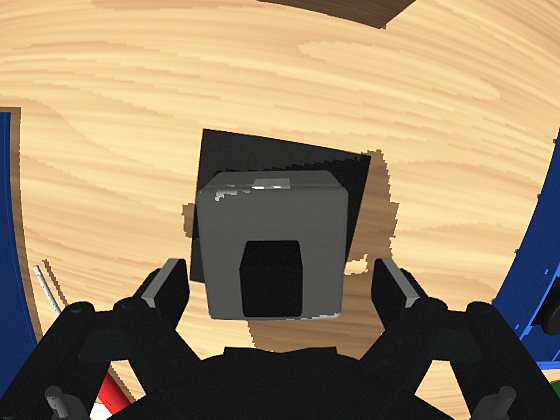

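The pads straddle the knob, which sits at (271,280) against a gripper centreline of 279. That's about 2.5 mm to the left, and it matches the arm's drift between my picture and the calibration reading. I'll correct for it and close.

>>> send_rows(
  rows="0 0 0 0 -2.5 0 1;0 0 0 0 -2.5 0 0;0 0 0 0 -2.5 0 -0.4;0 0 0 0 -2.5 0 -1;0 0 0 0 -2.5 0 -1;0 0 0 0 -2.5 0 -1;0 0 0 0 -2.5 0 -1;0 0 0 0 -2.5 0 -1",
  grip_force=50,
)

```text
time: 5.65
eef_pos: [0.5467, 0.2819, 0.087]
tcp_rot: [0.996, 0.084, 0.0, -0.0]
contact_force: [-0.5, 3.1, 2.8]
opening: 0.296
finger_force: 52.6
```

```bash
python3 -c "
from h import *
go([.5475,.277,.086],9.5);s=ctrl.get_state();print(s['contact_force'],s['wrist_torque'],s['joint_efforts'])"
```

```text
turn [-0.  -0.   0.1] shift [-0.1  5.   1. ] at [0.5467 0.2819 0.087 ] t 5.65
[-0.54193829  3.05538631  2.806118  ] [0.29041715 0.12277825 0.0581552 ] [-1.49541803e+00 -3.69316328e+01 -2.36868238e+01 -3.93144144e-01
  9.34986456e-03 -5.90181677e-03]
```

>>> send_rows(
  rows="0 0 0 0 0 -5 -1;0 0 0 0 0 -15 -1;0 0 0 0 0 -28 -1;0 0 0 0 0 -35 -1;0 0 0 0 0 -35 -1;0 0 0 0 0 -35 -1;0 0 0 0 0 -35 -1;0 0 0 0 0 -35 -1",
)

```text
time: 6.65
eef_pos: [0.5463, 0.2816, 0.1212]
tcp_rot: [0.996, 0.084, -0.0, 0.0]
contact_force: [-0.3, 0.3, -7.6]
opening: 0.295
finger_force: 51.4
```

```bash
python3 -c "
from h import *
go([.5467,.282,.087],9.5);s=ctrl.get_state();print(s['contact_force'],s['wrist_torque'],s['joint_efforts'],s['finger_force'])"
```

```text
turn [0.  0.  0.1] shift [ 0.5 -0.4 34.2] at [0.5463 0.2816 0.1212] t 6.65
[-0.29064187  0.33998291 -7.60075093] [ 0.03019983 -0.05939626 -0.03517902] [ 1.59043469e-03 -4.22900820e+01 -2.96255994e+01  8.84385463e-04
  1.83552643e-02  8.78018255e-06] 51.41976177692413
```

It reads about 7.6 N, roughly 0.8 kg, so the knob case looks like the heavier one. I'll set it back down gently and then weigh the other.

>>> send_rows(
  rows="0 0 0 0 0 12 -1;0 0 0 0 0 22 -1;0 0 0 0 0 28 -1;0 0 0 0 0 31 -1;0 0 0 0 0 33 -1;0 0 0 0 0 34 -1;0 0 0 0 0 34.5 -1;0 0 0 0 0 34.5 -1",
)

```text
time: 7.65
eef_pos: [0.5467, 0.2817, 0.0874]
tcp_rot: [0.996, 0.084, 0.0, -0.0]
contact_force: [0.3, 0.2, -7.7]
opening: 0.294
finger_force: 51.3
```

```bash
python3 -c "
from h import *
go([.5467,.282,.087],9.5);s=ctrl.get_state();print(s['contact_force'],s['wrist_torque'],s['finger_force'])"
```

```text
turn [-0.  -0.   0.1] shift [ 0.1 -0.3  0.4] at [0.5467 0.2817 0.0874] t 7.65
[ 0.30076939  0.21398521 -7.74989234] [ 0.01097913 -0.05346911  0.05212339] 51.29981875419617
```

>>> send_rows(
  rows="0 0 0 0 0 0.5 -1;0 0 0 0 0 1 -1;0 0 0 0 0 1.3 -1;0 0 0 0 0 1.3 -1",
)

```text
time: 8.15
eef_pos: [0.5468, 0.2818, 0.087]
tcp_rot: [0.996, 0.084, 0.0, -0.0]
contact_force: [-2.7, -0.8, 0.5]
opening: 0.298
finger_force: 52.4
```

>>> send_rows(
  rows="0 0 0 0 0 0 0.3;0 0 0 0 0 0 0.6;0 0 0 0 0 -10 0.6;0 0 0 0 0 -60 0.6;0 0 0 0 0 -120 0.6;0 0 0 0 0 -150 0.6;0 0 0 0 0 -150 0.6",
)

```text
time: 9.02
eef_pos: [0.5486, 0.2823, 0.241]
tcp_rot: [0.996, 0.084, 0.005, -0.001]
contact_force: [0.0, 0.9, 0.5]
opening: 0.801
finger_force: 0.0
```

```bash
python3 -c "
from h import *
go([.46,-.25,.29],20);go([.46,-.05,.29],-5)"
```

```text
turn [ -0.   -0.5 -10.4] shift [-176.   509.9  -51.3] at [0.5486 0.2823 0.241 ] t 9.025
turn [-0.1 -0.5 14.6] shift [-142.5  312.7  -50.8] at [0.5486 0.2823 0.241 ] t 9.025
```

>>> send_rows(
  rows="0 0 14.6 -142 313 -51 1;0 0 14.6 -142 313 -51 1;0 0 14.6 -142 313 -51 1;0 0 14.6 -142 313 -51 1;0 0 14.6 -142 313 -51 1;0 0 14.6 -142 313 -51 1;0 0 14.6 -142 313 -51 1;0 0 14.6 -142 313 -51 1",
)

```text
time: 10.02
eef_pos: [0.4586, -0.0503, 0.2856]
tcp_rot: [0.999, -0.043, -0.001, -0.001]
contact_force: [-0.4, 0.4, -0.0]
opening: 1.003
finger_force: 0.0
```

```bash
python3 - <<'E'
from h import *
s=ctrl.get_state();print(s['time'],s['eef_pos'],np.round(s['dq'],2))
p=shot('wrist');np.savez('w4.npz',**{k:p[k] for k in('color','fx','fy','cx','cy','extrinsics')})
im=p['color'][0:270,100:460,::-1]
cv2.imwrite('pics/wr4.png',cv2.resize(im,None,fx=2.2,fy=2.2,interpolation=cv2.INTER_CUBIC))
go([.46,-.25,.29],20)
E
```

```text
10.025 [ 0.45859402 -0.05025127  0.2855961 ] [ 0.02  0.   -0.01 -0.    0.   -0.  ]
turn [ -0.1   0.1 -24.9] shift [ 18.4 199.3  -4.5] at [ 0.4587 -0.0499  0.2857] t 10.075
```

View pics/wr4.png

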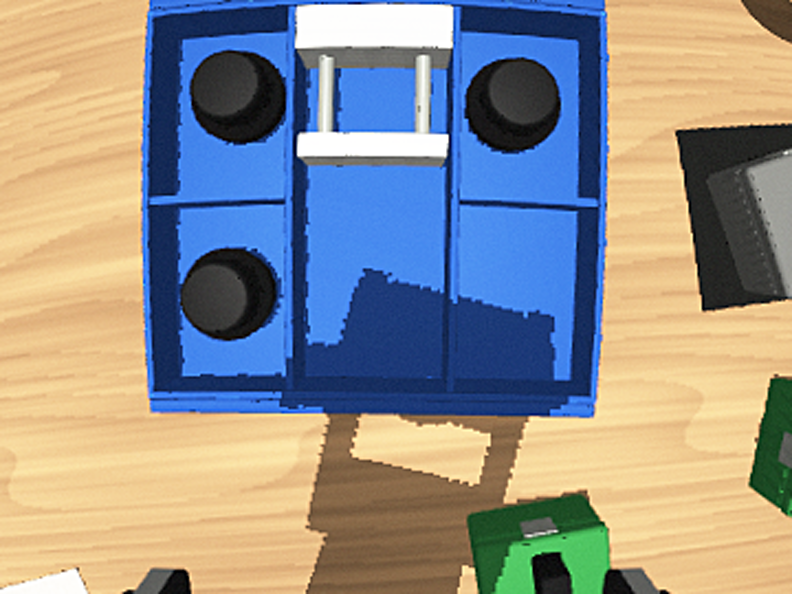

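The crop shows the bay between its dividers at x≈290 and x≈450, and the backstop's top face from (298,133) to (447,158). The front rim is at about y=400, the bay is empty, and the mat_bar case is at right. I'll fit these edges numerically.

```bash
python3 - <<'E'
from h import *
p=dict(np.load('w4.npz'));im=p['color']
def q(C,z,n):
    P=np.array([atz(p,100+u/2.2-.3,v/2.2-.3,z,True) for u,v in C])
    e=P[1]-P[0]; f=P[2]-P[3]; g=P[0]-P[3];h=P[1]-P[2]
    print(n,P.mean(0).round(4),[round(np.linalg.norm(a)*1000,1) for a in(e,f,g,h)],[round(np.degrees(np.arctan2(a[1],a[0])),1) for a in (e,f,g,h)])
    print(P.round(4)[:,:2].tolist())
q([(298,133),(448,133),(447,158),(299,158)],.049,'backstop')
g=im[:,:,2].astype(int)
for v in (85,100,110): print(v,g[v,226:242].tolist(),g[v,298:312].tolist())
E
```

```text
backstop [ 0.5862 -0.05    0.049 ] [np.float64(73.9), np.float64(72.9), np.float64(12.9), np.float64(12.8)] [np.float64(-95.6), np.float64(-95.5), np.float64(-2.7), np.float64(-7.2)]
[[0.5962, -0.0138], [0.589, -0.0873], [0.5763, -0.0857], [0.5833, -0.0132]]
85 [240, 241, 243, 226, 231, 244, 230, 69, 79, 87, 85, 87, 100, 106, 203, 245] [239, 238, 241, 253, 152, 78, 73, 180, 255, 234, 204, 247, 242, 241]
100 [242, 243, 241, 229, 237, 247, 208, 77, 86, 83, 85, 79, 119, 104, 255, 246] [237, 240, 242, 239, 159, 73, 58, 232, 243, 237, 188, 244, 242, 241]
110 [242, 242, 242, 242, 238, 255, 134, 70, 85, 83, 82, 84, 102, 155, 254, 242] [239, 241, 244, 238, 131, 68, 125, 232, 243, 234, 241, 242, 242, 241]
```

>>> send_rows(
  rows="0 0 -25 18 199 -4 1;0 0 -25 18 199 -4 1;0 0 -25 18 199 -4 1;0 0 -25 18 199 -4 1;0 0 -25 18 199 -4 1;0 0 -25 18 199 -4 1",
)

```text
time: 10.82
eef_pos: [0.46, -0.249, 0.2902]
tcp_rot: [0.985, 0.175, -0.0, -0.001]
contact_force: [0.1, 1.4, 0.4]
opening: 1.002
finger_force: 0.0
```

```bash
python3 - <<'E'
from h import *
s=ctrl.get_state();print(s['time'],s['eef_pos'],np.round(s['dq'],2))
p=shot('wrist');np.savez('w5.npz',**{k:p[k] for k in('color','fx','fy','cx','cy','extrinsics')})
im=p['color'][0:260,100:460,::-1]
cv2.imwrite('pics/wr5.png',cv2.resize(im,None,fx=2.2,fy=2.2,interpolation=cv2.INTER_CUBIC))
E
```

```text
10.825 [ 0.46000743 -0.24898259  0.29018949] [ 0.01 -0.01  0.   -0.   -0.   -0.  ]
```

View pics/wr5.png

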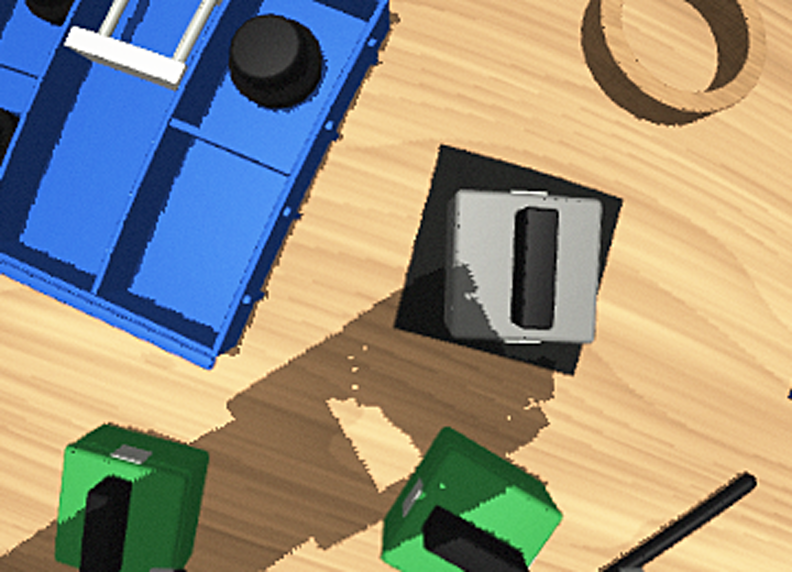

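The crop shows the bar's top face at about (527,207)–(556,324), with the lid corners and the mat corners (440,145), (622,199), (574,376) and (395,327) all clear. There is free space around it for the fingers.

```bash
python3 - <<'E'
from h import *
def q(p,C,z,n):
    P=np.array([atz(p,100+u/2.2-.3,v/2.2-.3,z,True) for u,v in C])
    e=P[1]-P[0]; f=P[2]-P[3]; g=P[0]-P[3];h=P[1]-P[2]
    print(n,P.mean(0).round(4),[round(np.linalg.norm(a)*1000,1) for a in(e,f,g,h)],[round(np.degrees(np.arctan2(a[1],a[0])),1) for a in (e,f,g,h)])
    return P
p=dict(np.load('w5.npz'))
B=q(p,[(527,207),(558,208),(555,324),(523,323)],.09,'bar')
q(p,[(456,190),(602,197),(594,343),(450,338)],.06,'lid')
q(p,[(440,145),(622,199),(574,376),(395,327)],.002,'mat')
go([*B.mean(0)[:2],.086],19.5)
t=shot('top');print(px(t,B.mean(0)))
b=dict(np.load('w4.npz'))
for a in (b,):
    for v,l,r in((85,232.6,304.8),(100,232.4,304.8),(110,232.0,304.3)):
        L=atz(a,l,v,.05,True);Rr=atz(a,r,v,.05,True);print('bay',((L+Rr)/2).round(4),np.linalg.norm(L-Rr).round(4))
    # vertical check of backstop top and tote by triangulating w4/w5
P=tri(ray(b,100+299/2.2-.3,158/2.2-.3,True),ray(p,100+66/2.2-.3,45/2.2-.3,True));print('bs left corner',P.round(4))
P=tri(ray(b,100+447/2.2-.3,158/2.2-.3,True),ray(p,100+177/2.2-.3,86/2.2-.3,True));print('bs right',P.round(4))
E
```

```text
bar [ 0.5462 -0.2873  0.09  ] [np.float64(14.2), np.float64(14.9), np.float64(52.8), np.float64(53.1)] [np.float64(-69.0), np.float64(-70.2), np.float64(19.2), np.float64(19.9)]
lid [ 0.545  -0.2868  0.06  ] [np.float64(73.0), np.float64(73.3), np.float64(73.2), np.float64(74.0)] [np.float64(-70.1), np.float64(-70.8), np.float64(18.3), np.float64(18.6)]
mat [ 0.5474 -0.2865  0.002 ] [np.float64(109.6), np.float64(109.2), np.float64(108.0), np.float64(109.0)] [np.float64(-83.9), np.float64(-84.5), np.float64(6.6), np.float64(6.3)]
turn [-0.1  0.   0.7] shift [ 67.7  66.  204.3] at [ 0.46   -0.2488  0.2904] t 10.875
(np.float64(397.37047764351286), np.float64(190.0889986638759))
bay [ 0.5648 -0.0475  0.05  ] 0.0781
bay [ 0.5483 -0.0459  0.05  ] 0.0785
bay [ 0.5373 -0.0445  0.05  ] 0.0785
bs left corner [ 0.5842 -0.0129  0.0472]
bs right [ 0.5765 -0.0859  0.0466]
```

>>> send_rows(
  rows="0 0 1 68 66 130 1;0 0 1 68 66 130 1;0 0 1 68 66 130 1;0 0 1 68 66 165 1;0 0 1 68 66 190 1;0 0 1 68 66 204 1;0 0 1 68 66 204 1",
  grip_force=50,
)

```text
time: 11.8
eef_pos: [0.5459, -0.2881, 0.0861]
tcp_rot: [0.986, 0.166, -0.001, -0.001]
contact_force: [0.8, -0.8, 0.1]
opening: 1.003
finger_force: 0.0
```

>>> send_rows(
  rows="0 0 0 0 0 0 0;0 0 0 0 0 0 -0.5;0 0 0 0 0 0 -1;0 0 0 0 0 0 -1;0 0 0 0 0 0 -1;0 0 0 0 0 0 -1;0 0 0 0 0 0 -1",
)

```text
time: 12.68
eef_pos: [0.546, -0.2891, 0.0868]
tcp_rot: [0.986, 0.165, -0.0, -0.0]
contact_force: [-1.1, 1.3, 0.7]
opening: 0.176
finger_force: 51.7
```

>>> send_rows(
  rows="0 0 0 0 0 -5 -1;0 0 0 0 0 -15 -1;0 0 0 0 0 -28 -1;0 0 0 0 0 -35 -1;0 0 0 0 0 -35 -1;0 0 0 0 0 -35 -1;0 0 0 0 0 -35 -1;0 0 0 0 0 -35 -1",
)

```text
time: 13.68
eef_pos: [0.5459, -0.2891, 0.1214]
tcp_rot: [0.986, 0.165, -0.0, -0.0]
contact_force: [-0.2, -0.0, -4.6]
opening: 0.174
finger_force: 51.2
```

The bar case reads 4.6 N against 7.6 N, so it's lighter. I'll set it back down, taking another reading on the way.

>>> send_rows(
  rows="0 0 0 0 0 0 -1;0 0 0 0 0 0 -1;0 0 0 0 0 0 -1;0 0 0 0 0 0 -1",
)

```text
time: 14.18
eef_pos: [0.5462, -0.2893, 0.1219]
tcp_rot: [0.986, 0.165, 0.0, 0.0]
contact_force: [1.1, 0.6, -3.1]
opening: 0.178
finger_force: 51.2
```

>>> send_rows(
  rows="0 0 0 0 0 12 -1;0 0 0 0 0 22 -1;0 0 0 0 0 28 -1;0 0 0 0 0 31 -1;0 0 0 0 0 33 -1;0 0 0 0 0 34 -1;0 0 0 0 0 34.5 -1;0 0 0 0 0 34.5 -1",
)

```text
time: 15.18
eef_pos: [0.5462, -0.2893, 0.0876]
tcp_rot: [0.986, 0.165, 0.0, 0.0]
contact_force: [0.9, 0.4, -2.8]
opening: 0.174
finger_force: 51.2
```

Settled, it reads about 3 N, so 0.3 kg. The knob case is the heavy one.

>>> send_rows(
  rows="0 0 0 0 0 0.5 -1;0 0 0 0 0 1 -1;0 0 0 0 0 1.3 -1;0 0 0 0 0 1.3 -1",
)

```text
time: 15.68
eef_pos: [0.5463, -0.2893, 0.0868]
tcp_rot: [0.986, 0.165, 0.0, 0.0]
contact_force: [-1.3, 2.4, 2.1]
opening: 0.18
finger_force: 51.9
```

>>> send_rows(
  rows="0 0 0 0 0 0 0.3;0 0 0 0 0 0 0.6;0 0 0 0 0 -10 0.6;0 0 0 0 0 -60 0.6;0 0 0 0 0 -120 0.6;0 0 0 0 0 -160 0.6;0 0 0 0 0 -160 0.6",
)

```text
time: 16.55
eef_pos: [0.5482, -0.2908, 0.2526]
tcp_rot: [0.986, 0.165, 0.004, 0.004]
contact_force: [0.0, 0.4, 0.2]
opening: 0.798
finger_force: 0.0
```

```bash
python3 -c "
from h import *
go([.5467,.282,.22],9.6)"
```

```text
turn [ 0.5 -0.4  9.4] shift [ 185.3 -542.2   28.7] at [ 0.5482 -0.2908  0.2526] t 16.55
```

>>> send_rows(
  rows="0 0 9.4 185 -542 29 0.6;0 0 9.4 185 -542 29 0.6;0 0 9.4 185 -542 29 0.6;0 0 9.4 185 -542 29 0.6;0 0 9.4 185 -542 29 0.6;0 0 9.4 185 -542 29 0.6;0 0 9.4 185 -542 29 0.6;0 0 9.4 185 -542 29 0.6",
)

```text
time: 17.55
eef_pos: [0.5436, 0.212, 0.2196]
tcp_rot: [0.996, 0.084, -0.001, 0.0]
contact_force: [1.2, -1.2, 0.5]
opening: 0.796
finger_force: 0.0
```

>>> send_rows(
  rows="0 0 0 0 0 0 0.6;0 0 0 0 0 0 0.6",
)

```text
time: 17.8
eef_pos: [0.5439, 0.21, 0.2197]
tcp_rot: [0.996, 0.084, -0.001, 0.0]
contact_force: [-0.1, -1.1, 0.4]
opening: 0.798
finger_force: 0.0
```

```bash
python3 -c "
from h import *
go([.5467,.282,.0865],9.6)"
```

```text
turn [0.  0.1 0.1] shift [ 15.1 -70.6 133.1] at [0.5439 0.21   0.2197] t 17.8
```

>>> send_rows(
  rows="0 0 0 15 -71 50 0.6;0 0 0 15 -71 70 0.6;0 0 0 15 -71 100 0.6;0 0 0 15 -71 122 0.6;0 0 0 15 -71 133 0.6;0 0 0 15 -71 133 0.6;0 0 0 15 -71 133 0.6",
)

```text
time: 18.68
eef_pos: [0.5484, 0.2823, 0.0891]
tcp_rot: [0.997, 0.084, 0.001, -0.0]
contact_force: [0.4, -0.1, 0.3]
opening: 0.799
finger_force: 0.0
```

>>> send_rows(
  rows="0 0 0 0 0 0 0;0 0 0 0 0 0 -0.4;0 0 0 0 0 0 -1;0 0 0 0 0 0 -1;0 0 0 0 0 0 -1;0 0 0 0 0 0 -1",
  grip_force=70,
)

```text
time: 19.42
eef_pos: [0.5478, 0.2825, 0.0887]
tcp_rot: [0.996, 0.084, 0.0, 0.0]
contact_force: [-1.7, -2.8, 5.9]
opening: 0.289
finger_force: 70.4
```

```bash
python3 -c "
from h import *
go([.5467,.282,.0865],9.6);go([.50,-.02,.20],-5.8)"
```

```text
turn [ 0.  -0.   0.1] shift [-1.2  0.3  2.2] at [0.5478 0.2825 0.0887] t 19.425
turn [ 0.  -0.  15.5] shift [ -97.8  290.2 -111.2] at [0.5478 0.2825 0.0887] t 19.425
```

>>> send_rows(
  rows="0 0 0 0 0 -10 -1;0 0 0 0 0 -30 -1;0 0 0 0 0 -60 -1;0 0 0 0 0 -90 -1;0 0 0 0 0 -110 -1;0 0 0 0 0 -110 -1",
)

```text
time: 20.18
eef_pos: [0.5484, 0.2831, 0.2]
tcp_rot: [0.996, 0.084, 0.002, -0.001]
contact_force: [0.5, -0.1, -8.4]
opening: 0.288
finger_force: 69.9
```

```bash
python3 -c "
from h import *
go([.531,-.0444,.20],-5.8)"
```

```text
turn [-0.1 -0.2 15.4] shift [-72.  319.9  -0.6] at [0.5484 0.2831 0.2   ] t 20.175
```

>>> send_rows(
  rows="0 0 2 -10 40 0 -1;0 0 5 -21 90 0 -1;0 0 8 -32 140 0 -1;0 0 11 -43 190 0 -1;0 0 13 -54 240 0 -1;0 0 15.5 -65 290 0 -1;0 0 15.5 -72 320 0 -1;0 0 15.5 -72 320 0 -1",
)

```text
time: 21.18
eef_pos: [0.5289, -0.0469, 0.196]
tcp_rot: [0.999, -0.053, -0.001, -0.0]
contact_force: [-0.9, 0.7, -8.1]
opening: 0.286
finger_force: 71.0
```

>>> send_rows(
  rows="0 0 0 0 0 0 -1;0 0 0 0 0 20 -1;0 0 0 0 0 35 -1;0 0 0 0 0 40 -1;0 0 0 0 0 40 -1;0 0 0 0 0 40 -1",
)

```text
time: 21.92
eef_pos: [0.5306, -0.045, 0.1586]
tcp_rot: [0.999, -0.051, 0.001, 0.0]
contact_force: [0.3, 0.1, -8.1]
opening: 0.291
finger_force: 71.0
```

```bash
python3 - <<'E'
from h import *
go([.531,-.0444,.16],-5.8)
s=ctrl.get_state();print(np.round(s['dq'],3))
p=shot('wrist');np.savez('w6.npz',**{k:p[k] for k in('color','fx','fy','cx','cy','extrinsics')})
im=p['color'][90:360,100:460,::-1]
cv2.imwrite('pics/wr6.png',cv2.resize(im,None,fx=2.2,fy=2.2,interpolation=cv2.INTER_CUBIC))
E
```

```text
turn [ 0.  -0.1 -0.1] shift [ 0.3 -0.6 -1.4] at [ 0.5306 -0.045   0.1586] t 21.925
[-0.003 -0.006 -0.002  0.001 -0.001  0.001]
```

View pics/wr6.png

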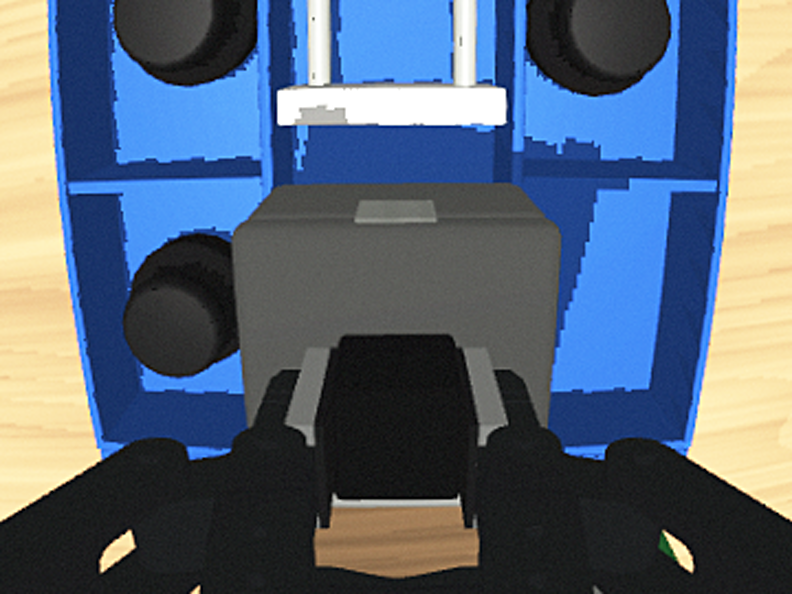

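The crop shows the knob case held straight over the bay: front bottom edge (272–522, 184), lid front edge (233–562, 222). The backstop's front top edge runs (278–506, 125). The case looks a few tenths of a mm to 1 mm right of the bay centre, so I'll quantify it.

```bash
python3 - <<'E'
from h import *
p=dict(np.load('w6.npz'))
A=lambda u,v,z: atz(p,100+u/2.2-.3,90+v/2.2-.3,z,True)
yaw=np.radians(-5.8);n=np.array([-np.sin(yaw),np.cos(yaw),0]);x=np.array([np.cos(yaw),np.sin(yaw),0])
def seg(a,b,nm):
    c=(a+b)/2;d=a-b
    print(nm,c.round(4),'lat',round(c@n*1000,2),'lon',round(c@x*1000,1),'len',round(np.linalg.norm(d)*1000,1),'yaw',round(np.degrees(np.arctan2(d[1],d[0]))-90,1))
seg(A(272,184,.072),A(522,184,.072),'case bot')
seg(A(233,224,.130),A(562,224,.130),'lid')
seg(A(278,125,.049),A(506,125,.049),'bs front')
seg(A(279,88,.049),A(506,87,.049),'bs back')
seg(A(337,337,.159),A(455,337,.159),'knob')
im=p['color'].astype(int)
for v in (150,156,162): print(v,im[v,212:236,2].tolist(),im[v,326:342,2].tolist())
s=ctrl.get_state();print('tcp lat',np.array(s['eef_pos'])@n*1000,np.array(s['eef_pos'])@x*1000)
E
```

```text
case bot [ 0.5649 -0.0493  0.072 ] lat 8.07 lon 567.0 len 74.4 yaw -5.9
lid [ 0.5663 -0.0495  0.13  ] lat 7.96 lon 568.4 len 72.0 yaw -5.9
bs front [ 0.5805 -0.0492  0.049 ] lat 9.7 lon 582.5 len 74.1 yaw -5.9
bs back [ 0.5926 -0.0506  0.049 ] lat 9.51 lon 594.7 len 73.2 yaw -5.7
knob [ 0.5519 -0.0477  0.159 ] lat 8.27 lon 553.9 len 21.5 yaw -5.9
150 [251, 251, 251, 251, 252, 250, 230, 247, 249, 253, 255, 194, 90, 102, 105, 106, 104, 109, 102, 97, 113, 143, 130, 255] [103, 111, 112, 113, 110, 109, 93, 250, 255, 251, 249, 239, 229, 255, 254, 253]
156 [251, 252, 251, 252, 252, 249, 235, 241, 249, 255, 238, 121, 98, 103, 106, 105, 106, 106, 108, 100, 101, 153, 144, 137] [106, 109, 100, 107, 112, 111, 134, 247, 255, 252, 253, 255, 170, 134, 147, 143]
162 [129, 125, 176, 246, 233, 229, 233, 249, 250, 251, 255, 215, 114, 99, 99, 107, 102, 107, 101, 104, 99, 143, 147, 255] [103, 106, 102, 105, 105, 106, 117, 140, 150, 146, 145, 133, 122, 121, 121, 124]
tcp lat 8.83220038328478 532.4785479294069
```

>>> send_rows(
  rows="0 0 0 0 -1.5 0 -1;0 0 0 0 -1.5 8 -1;0 0 0 0 -1.5 15 -1;0 0 0 0 -1.5 20 -1;0 0 0 0 -1.5 24 -1;0 0 0 0 -1.5 28 -1;0 0 0 0 -1.5 32 -1;0 0 0 0 -1.5 32 -1",
)

```text
time: 22.98
eef_pos: [0.5299, -0.0434, 0.1253]
tcp_rot: [0.999, -0.051, -0.0, -0.0]
contact_force: [-0.9, -0.3, -8.9]
opening: 0.285
finger_force: 71.0
```

```bash
python3 -c "
from h import *
go([.5309,-.0435,.0927],-5.8)
s=ctrl.get_state();print(s['contact_force'],s['wrist_torque'])"
```

```text
turn [-0.   0.1 -0.1] shift [ 1.1  0.  32.6] at [ 0.5299 -0.0434  0.1253] t 22.975
[-0.94452247 -0.28583267 -8.88971511] [ 0.03643849 -0.03776499 -0.04025712]
```

>>> send_rows(
  rows="0 0 0 0 0 8 -1;0 0 0 0 0 16 -1;0 0 0 0 0 22 -1;0 0 0 0 0 26 -1;0 0 0 0 0 29 -1;0 0 0 0 0 31 -1;0 0 0 0 0 31 -1;0 0 0 0 0 31 -1",
)

```text
time: 23.98
eef_pos: [0.5303, -0.0435, 0.095]
tcp_rot: [0.999, -0.051, 0.0, 0.0]
contact_force: [0.2, -0.1, -7.8]
opening: 0.29
finger_force: 71.0
```

>>> send_rows(
  rows="0 0 0 0 0 0.5 -1;0 0 0 0 0 1 -1;0 0 0 0 0 1 -1;0 0 0 0 0 1 -1",
)

```text
time: 24.48
eef_pos: [0.5301, -0.0434, 0.0938]
tcp_rot: [0.999, -0.051, -0.0, 0.0]
contact_force: [-0.1, -0.1, -8.9]
opening: 0.289
finger_force: 71.0
```

>>> send_rows(
  rows="0 0 0 0 0 0.5 -1;0 0 0 0 0 1 -1;0 0 0 0 0 1 -1;0 0 0 0 0 1 -1",
)

```text
time: 24.98
eef_pos: [0.5302, -0.0434, 0.0928]
tcp_rot: [0.999, -0.051, 0.0, 0.0]
contact_force: [0.4, 0.0, -7.8]
opening: 0.286
finger_force: 71.1
```

>>> send_rows(
  rows="0 0 0 0 0 0.5 -1;0 0 0 0 0 1 -1;0 0 0 0 0 1 -1;0 0 0 0 0 1 -1",
)

```text
time: 25.48
eef_pos: [0.5303, -0.0436, 0.0927]
tcp_rot: [0.999, -0.051, -0.0, 0.0]
contact_force: [-5.1, -0.6, 3.3]
opening: 0.288
finger_force: 72.5
```

>>> send_rows(
  rows="0 0 0 1 0 -0.4 -1;0 0 0 3 0 -0.4 -1;0 0 0 5 0 -0.4 -1;0 0 0 7 0 -0.4 -1;0 0 0 9 0 -0.4 -1;0 0 0 10 0 -0.4 -1;0 0 0 10 0 -0.4 -1;0 0 0 10 0 -0.4 -1",
)

```text
time: 26.48
eef_pos: [0.5398, -0.0445, 0.0928]
tcp_rot: [0.999, -0.051, -0.001, 0.0]
contact_force: [-6.0, -0.6, 2.6]
opening: 0.288
finger_force: 72.6
```

>>> send_rows(
  rows="0 0 0 1 0 -0.5 -1;0 0 0 2 0 -0.5 -1;0 0 0 3 0 -0.5 -1;0 0 0 4 0 -0.5 -1;0 0 0 4 0 -0.5 -1",
)

```text
time: 27.1
eef_pos: [0.5441, -0.0449, 0.0928]
tcp_rot: [0.999, -0.051, -0.0, 0.0]
contact_force: [-4.1, 0.1, 0.1]
opening: 0.291
finger_force: 72.2
```

>>> send_rows(
  rows="0 0 0 1 0 0 -1;0 0 0 2 0 0 -1;0 0 0 3 0 0 -1;0 0 0 4 0 0 -1;0 0 0 4 0 0 -1",
)

```text
time: 27.72
eef_pos: [0.5461, -0.045, 0.093]
tcp_rot: [0.999, -0.051, -0.004, -0.0]
contact_force: [-11.3, 0.6, 9.3]
opening: 0.289
finger_force: 73.0
```

>>> send_rows(
  rows="0 0 0 1 0 -0.5 -1;0 0 0 2 0 -0.5 -1;0 0 0 3 0 -0.5 -1;0 0 0 3 0 -0.5 -1;0 0 0 3 0 -0.5 -1",
)

```text
time: 28.35
eef_pos: [0.5483, -0.0452, 0.0931]
tcp_rot: [0.999, -0.051, -0.004, -0.0]
contact_force: [-12.1, -1.2, 7.9]
opening: 0.289
finger_force: 72.9
```

>>> send_rows(
  rows="0 0 0 1 0 -0.5 -1;0 0 0 2 0 -0.5 -1;0 0 0 3 0 -0.5 -1;0 0 0 4 0 -0.5 -1;0 0 0 5 0 -0.5 -1;0 0 0 6 0 -0.5 -1;0 0 0 6 0 -0.5 -1",
)

```text
time: 29.22
eef_pos: [0.5543, -0.0458, 0.093]
tcp_rot: [0.999, -0.051, -0.004, -0.0]
contact_force: [-10.7, 0.1, 4.2]
opening: 0.289
finger_force: 72.6
```

>>> send_rows(
  rows="0 0 0 1 0 0 -1;0 0 0 2 0 0 -1;0 0 0 3 0 0 -1;0 0 0 4 0 0 -1;0 0 0 5 0 0 -1;0 0 0 6 0 0 -1;0 0 0 6 0 0 -1",
)

```text
time: 30.1
eef_pos: [0.5603, -0.0464, 0.0931]
tcp_rot: [0.999, -0.051, -0.004, -0.0]
contact_force: [-10.6, -0.5, 5.4]
opening: 0.287
finger_force: 72.6
```

>>> send_rows(
  rows="0 0 0 0.6 0 -0.2 -1;0 0 0 1.2 0 -0.2 -1;0 0 0 1.8 0 -0.2 -1;0 0 0 2.4 0 -0.2 -1;0 0 0 2.4 0 -0.2 -1",
)

```text
time: 30.72
eef_pos: [0.5626, -0.0466, 0.0931]
tcp_rot: [0.999, -0.051, -0.004, -0.0]
contact_force: [-10.9, 0.2, 4.2]
opening: 0.284
finger_force: 72.5
```

>>> send_rows(
  rows="0 0 0 0.5 0 0 -1;0 0 0 1 0 0 -1;0 0 0 1.5 0 0 -1;0 0 0 2 0 0 -1;0 0 0 2 0 0 -1",
)

```text
time: 31.35
eef_pos: [0.5646, -0.0469, 0.0931]
tcp_rot: [0.999, -0.051, -0.004, -0.0]
contact_force: [-10.9, -0.0, 4.0]
opening: 0.286
finger_force: 72.6
```

>>> send_rows(
  rows="0 0 0 0.5 0 0 -1;0 0 0 1 0 0 -1;0 0 0 1.5 0 0 -1;0 0 0 2 0 0 -1;0 0 0 2 0 0 -1",
)

```text
time: 31.98
eef_pos: [0.5666, -0.047, 0.0931]
tcp_rot: [0.999, -0.051, -0.004, -0.0]
contact_force: [-10.1, -0.6, 3.4]
opening: 0.289
finger_force: 72.6
```

>>> send_rows(
  rows="0 0 0 0.5 0 0 -1;0 0 0 1 0 0 -1;0 0 0 1.5 0 0 -1;0 0 0 2 0 0 -1;0 0 0 2 0 0 -1",
)

```text
time: 32.6
eef_pos: [0.5686, -0.0472, 0.0931]
tcp_rot: [0.999, -0.051, -0.004, -0.0]
contact_force: [-10.9, -0.1, 4.4]
opening: 0.286
finger_force: 72.6
```

>>> send_rows(
  rows="0 0 0 0.5 0 0 -1;0 0 0 1 0 0 -1;0 0 0 1.5 0 0 -1;0 0 0 2 0 0 -1;0 0 0 2 0 0 -1",
)

```text
time: 33.22
eef_pos: [0.5706, -0.0474, 0.0931]
tcp_rot: [0.999, -0.051, -0.004, -0.001]
contact_force: [-11.7, 1.0, 4.8]
opening: 0.293
finger_force: 72.6
```

>>> send_rows(
  rows="0 0 0 0.5 0 0 -1;0 0 0 1 0 0 -1;0 0 0 1.5 0 0 -1;0 0 0 2 0 0 -1;0 0 0 2 0 0 -1",
)

```text
time: 33.85
eef_pos: [0.5726, -0.0476, 0.0931]
tcp_rot: [0.999, -0.051, -0.004, -0.0]
contact_force: [-10.5, -0.3, 4.9]
opening: 0.286
finger_force: 72.6
```

>>> send_rows(
  rows="0 0 0 0.5 0 0 -1;0 0 0 1 0 0 -1;0 0 0 1.5 0 0 -1;0 0 0 2 0 0 -1;0 0 0 2 0 0 -1",
)

```text
time: 34.48
eef_pos: [0.5746, -0.0478, 0.0931]
tcp_rot: [0.999, -0.051, -0.004, -0.0]
contact_force: [-11.1, -0.3, 4.0]
opening: 0.288
finger_force: 72.6
```

>>> send_rows(
  rows="0 0 0 0.5 0 0 -1;0 0 0 1 0 0 -1;0 0 0 1.5 0 0 -1;0 0 0 2 0 0 -1;0 0 0 2 0 0 -1",
)

```text
time: 35.1
eef_pos: [0.5765, -0.048, 0.0931]
tcp_rot: [0.999, -0.051, -0.004, -0.001]
contact_force: [-10.4, 0.6, 3.9]
opening: 0.289
finger_force: 72.6
```

>>> send_rows(
  rows="0 0 0 0.5 0 0 -1;0 0 0 1 0 0 -1;0 0 0 1.5 0 0 -1;0 0 0 2 0 0 -1;0 0 0 2 0 0 -1",
)

```text
time: 35.72
eef_pos: [0.5785, -0.0482, 0.0931]
tcp_rot: [0.999, -0.051, -0.004, -0.001]
contact_force: [-10.5, 0.4, 3.4]
opening: 0.288
finger_force: 72.6
```

>>> send_rows(
  rows="0 0 0 0.5 0 0 -1;0 0 0 1 0 0 -1;0 0 0 1.5 0 0 -1;0 0 0 2 0 0 -1;0 0 0 2 0 0 -1",
)

```text
time: 36.35
eef_pos: [0.5805, -0.0484, 0.0931]
tcp_rot: [0.999, -0.051, -0.004, -0.001]
contact_force: [-10.6, -0.2, 3.2]
opening: 0.29
finger_force: 72.6
```

>>> send_rows(
  rows="0 0 0 0.5 0 0 -1;0 0 0 1 0 0 -1;0 0 0 1.5 0 0 -1;0 0 0 2 0 0 -1;0 0 0 2 0 0 -1",
)

```text
time: 36.98
eef_pos: [0.5818, -0.0486, 0.0931]
tcp_rot: [0.999, -0.051, -0.006, -0.001]
contact_force: [-13.2, -0.6, 5.4]
opening: 0.288
finger_force: 72.9
```

>>> send_rows(
  rows="0 0 0 0.4 0 0 -1;0 0 0 0.8 0 0 -1;0 0 0 0.8 0 0 -1",
)

```text
time: 37.35
eef_pos: [0.5819, -0.0486, 0.0932]
tcp_rot: [0.999, -0.051, -0.007, -0.001]
contact_force: [-15.7, 0.0, 8.2]
opening: 0.287
finger_force: 73.1
```

>>> send_rows(
  rows="0 0 0 0.4 0 0 -1;0 0 0 0.8 0 0 -1;0 0 0 0.8 0 0 -1",
)

```text
time: 37.72
eef_pos: [0.5821, -0.0485, 0.0932]
tcp_rot: [0.999, -0.051, -0.008, -0.001]
contact_force: [-17.7, 0.9, 10.5]
opening: 0.287
finger_force: 73.4
```

The backstop is home: the force climbs with no further travel, 36 mm after first contact. I'll relax the push, release and retreat.

>>> send_rows(
  rows="0 0 0 -0.8 0 0 -1;0 0 0 -1.6 0 0 -1;0 0 0 -1.6 0 0 -1",
)

```text
time: 38.1
eef_pos: [0.5818, -0.0486, 0.0931]
tcp_rot: [0.999, -0.051, -0.005, -0.001]
contact_force: [-12.6, 0.1, 5.1]
opening: 0.288
finger_force: 72.8
```

>>> send_rows(
  rows="0 0 0 -1.6 0 0 -0.2;0 0 0 -1.6 0 0 0.1;0 0 0 -1.6 0 0 0.3;0 0 0 -1.6 0 -10 0.3;0 0 0 -1.6 0 -50 0.3;0 0 0 -1.6 0 -100 0.3;0 0 0 -30 0 -150 0.3;0 0 0 -60 0 -200 0.3",
)

```text
time: 39.1
eef_pos: [0.5252, -0.043, 0.2965]
tcp_rot: [0.999, -0.051, 0.001, 0.0]
contact_force: [0.1, 0.4, 0.4]
opening: 0.65
finger_force: 0.0
```

```bash
python3 - <<'E'
from h import *
go([.45,-.05,.29],-5.8)
p=shot('wrist')
t=shot('top')
a=p['color'][0:300,40:520,::-1];b=cv2.resize(t['color'][110:240,140:420,::-1],(480,223))
cv2.imwrite('pics/fin.png',cv2.resize(np.vstack([a,b]),None,fx=1.14,fy=1.14))
for n in('case_knob','case_bar','backstop'):
    for d in ctrl.look_for(p,n)[:2]: print(n,round(d['p'],2),w(p,d['position']).round(3))
E
```

```text
turn [ 0.  -0.1 -0.1] shift [-74.1  14.7   6.3] at [ 0.5252 -0.043   0.2965] t 39.1
case_knob 0.72 [ 0.58  -0.046  0.065]
case_bar 0.9 [ 0.306 -0.414  0.058]
case_bar 0.89 [ 0.544 -0.277  0.061]
backstop 0.88 [ 0.624 -0.056  0.05 ]
```

View pics/fin.png

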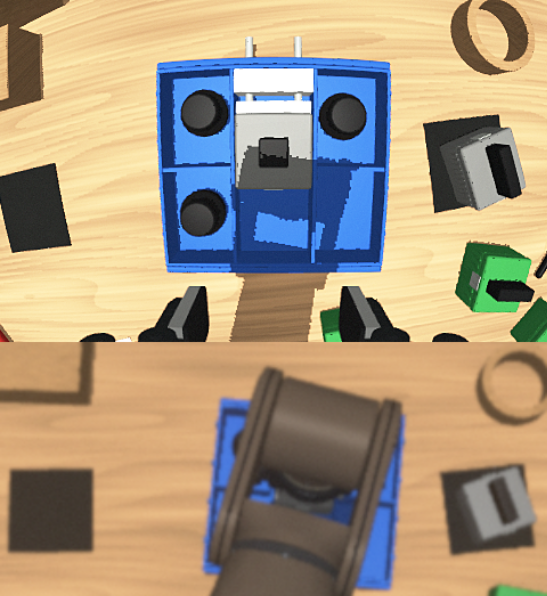

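The knob case stands upright in the bay at (273,150), against the backstop at (273,105), which has moved back close to its block. The bar case stands on its mat at (485,168) and the housings are undisturbed. I'm handing in.

```bash
python3 -c "
from h import *
print(ctrl.sign_off())"
```

```text
the job is handed in; nothing more can be done
None
```

The job is handed in: the knob case was the heavier (about 0.8 kg against 0.3 kg) and now stands in the middle bay against the backstop, which I pushed about 36 mm until it stopped moving (highest reading 17.7 N), and the lighter bar case is back on its own mat.

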